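# Point out a find and its jar for the record

## Task

The bench camera is recording: show it which find goes into which jar. Point at the green bracelet in the finds tray by holding the fingertips about two centimetres above it for two seconds, then in the same way at the lid of the blue-capped jar, and only then push the red-knobbed lever of the recorder all the way over to its other side, to stop the recording, and leave it there. Do not touch the finds, the tray, the jars or their board, pass well clear above the other finds and jars so that you point at none of them, and leave everything else standing where it is.

Things in the scene. Friction and masses are not known exactly. Their poses are not given: they have to be found in the camera images.
- tray: White open finds tray, 200 x 200 mm, 24 mm high, walls and cross-shaped divider 4 mm thick and full height, floor 4 mm thick, fixed to the bench. Four compartments of about 94 mm, one find in each. Origin: centre of its underside; x and y along its sides, z up.
- bracelet: Verdigris-green flat ring (bracelet) 56 mm across, hole 40 mm, 9 mm high, loose, lying flat in one of the tray's compartments. Origin: on its axis, at its underside.
- bracelet_top (a point): The middle of the green bracelet, level with its top face (9 mm above its underside); z up. Point at this.
- sherd: Terracotta sherd about 48 x 44 mm, 8 mm thick, loose in a compartment; not to be pointed at. Origin: underside, near its middle.
- coin: Brass coin-like disc 34 mm across, 5 mm thick, loose in a compartment; not to be pointed at. Origin: centre of its underside.
- nail: Dark brown iron nail 60 mm long, 9 mm high, head 18 mm wide, loose in a compartment; not to be pointed at. Origin: underside, at its middle; x along it.
- board: Wooden board 85 x 250 mm, 12 mm thick, fixed; three sample jars stand on it in a row along its y, 80 mm apart. Origin: centre of its underside.
- blue_jar: Amber jar with a blue cap, 52 mm across, 75 mm high, loose on the board. Origin: centre of its underside.
- blue_cap (a point): Middle of the top face of the blue cap (cap 47 mm across), 75 mm above the jar's underside; z up. Point at this.
- yellow_jar: The same jar with a yellow cap; not to be pointed at. Origin: centre of its underside.
- white_jar: The same jar with a white cap; not to be pointed at. Origin: centre of its underside.
- recorder_base: Small grey block of the recorder, 70 x 50 mm, 25 mm high, fixed. Origin: centre of its underside. The lever's hinge runs along its y, 22 mm above the underside; the lever swings in its x-z plane.
- recorder (a joint): Angle of the recorder's lever, rad: 0 = leaning 0.5 rad towards the block's -x (the start is within 0.15 of this), 0.5 = upright, 1.0 = its stop, leaning 0.5 rad towards the block's +x. It stays where it is left; about 1 N at the knob moves it.
- recorder_tip (a point): Centre of the red ball knob (26 mm across) at the end of the lever, 80 mm from the hinge; it is 92 mm above the bench at 0 and at 1.0, 102 mm when upright.
- solvent: White squeeze bottle with a red cap, 52 mm across, 125 mm high, loose, beyond the work; leave alone. Origin: centre of its underside.
- brush: Small brush, 170 mm long, lying on the bench beyond the jars; leave alone. Origin: underside; x along it.
- black_lid: Black plastic lid, 46 mm across, 12 mm high, lying on the bench near the robot; leave alone. Origin: centre of its underside.
Not all that is in view belongs to the job. Leave any pink or purple look-alike of the recorder_base alone.

How it is judged:
By the outcome, as a careful person would: the job done as asked, in the order asked, and still so for the second after the job is handed in, with the robot touching nothing.
It also fails if it takes over 64 s, if anything falls off the work surface, if the arm or the gripper's body presses on something with over 40 N, if the wrist force passes 120 N, or if a joint passes its speed limit or range.

## Robot

A 6-joint arm with a two-finger parallel gripper is mounted at the origin on the work surface. World frame = base frame: x ahead of the robot, y to its left, z up, the work surface at z = 0. Lengths are in m, angles in rad, forces in N, time in s.
With the tool pointing down it reaches from about 0.35 to 0.975 m from the base axis. Payload 4.9 kg.
Tool frame: the origin (TCP) lies midway between the tips of the shut fingers; the grasp point (between the pads) lies 19 mm behind it; x points along the fingers, z is the direction in which the jaws open and shut, and the axes are right-handed (so a half turn about x gives the same grasp; the last joint's range is limited). The gripper opens to 85 mm and grips with 20 to 120 N. Pads are 22 mm wide; open, the fingers measure 114 mm over their backs; the gripper's body (76 mm by 85 mm) begins 54 mm behind the grasp point. The pads swing forward as they close: fully open they stand 13 mm farther back than shut.
Start: joints at [1.119, 0.053, 1.613, -0, 1.476, -0.119], TCP at [0.204, 0.591, 0.231] pointing down, gripper open.
Joint ranges: [-3.01, 3.01], [-1.01, 2.22], [0.06, 2.58], [-1.02, 4.17], [0.09, 2.62], [-3.14, 3.14]. Speed limits (rad/s): [2.57, 2.57, 3.14, 3.14, 3.14, 3.14].

## Interface

Orientations are given as a unit quaternion [w, x, y, z].
In Python, from plant import state, cams, workorder, nets gives the robot as it stands.
- The arm moves only by the tool play_rows, never from a script. Its argument "motion" is a list of rows, each a list of 3 entries, a list of its own where there are three numbers: the closure, from -1 (fully open) to 1 (shut), then the shift along the world's x, y, z in m, then the turn about the world's z in rad. A call has 1 to 5 rows; each row is the pose to reach, as a shift and turn from the pose commanded when the call began; what a row does not reach only later rows make up. A row lasts 1/10 s, in which the tool goes at most 50 mm and 8.59 degrees, less where a joint would pass 70% of its speed; a pose out of reach is approached as far as the arm can. A call with a gripper value outside its range is refused whole. The fingers move at their own pace and stop on an object; the grip force is fixed at half the most. Time passes only in rows, so rows that repeat a pose let the fingers close. It gives the time, the measured TCP pose, the force and the opening at its end, in the units of the state.
- state(): the state, without advancing time (a new reading comes with each control period).
- cams.grab_frame(name): name is "scene" or "side" or "wrist"; returns (picture, depth): 400x640x3 uint8, red, green, blue; 400x640 float32, m along the optical axis (not along the pixel's ray), 0 where there is no reading.
- cams.camera_info(name): a dict with "K" (3x3 intrinsics, pixels), "k1" (the pictures are not rectified: a ray, as slopes to the right and down, at radius r is drawn at 1 + k1 r^2 times it, then the intrinsics apply), "rvec" (rotation vector, rad) and "tvec" (3), from world to camera coordinates, as OpenCV has them. Camera axes: x right, y down, z forward; pixel columns grow to the right and rows downward; lengths in m; the calibration is good to about 2 mm. A picture is of the moment at which its call begins: read the wrist's pose just before it. camera_info takes no time and is no camera call; for the wrist camera it gives the pose at the moment of the call.
- workorder.job_done(): hands the job in, once; it reports no verdict.
Trained networks look in the newest picture that a camera, given by its name, has taken for a name from the list of things; names that differ only in an ending like _2 or _b are one class to them, and where a whole thing is asked for, a point or a joint stands for the part that bears it (a point fixed in the world has none). Each returns a list of dicts, best first, with "score" (0 to 1); they miss things now and then, are a little off and sometimes report something else, mostly with a low value. They report only what shows in the picture. A call takes as long as a camera call. They do not tell look-alikes from the thing itself.
- nets.recognise(camera, target): "at" ([x, y, z] in m, in world coordinates, good to about 4 mm: the middle of the surface that is visible of it).
- nets.landmark_of(camera, target): "at" ([x, y, z] in m, in world coordinates, good to about 4 mm: a listed point, or the origin of a listed thing).
The state is a dict: "time": time; "joint_pos": joint angles; "joint_vel": joint speeds; "joint_efforts": joint torques, N m; "tool_pos": TCP position; "tool_rot": TCP orientation; "contact_force": force on the tool from outside, world axes, zero at the start; "ft_torque": the same for the moment, N m; "gripper_width": opening from 0.0 (shut) to 1.0 (fully open).
Only numpy, scipy, OpenCV 4.12 (cv2) and the standard library are available. Lean on these libraries where they do the work, as an engineer would, in place of code of your own. Each camera call takes 0.05 s, during which the arm holds its last target.

## Working session

There is one attempt and no reset: what is moved stays moved. The work goes in short steps, Python scripts to look and compute and a tool call to move; the robot and the scene stay as the last step left them, time stands still between calls to the robot, and variables do not carry over. Pictures are saved under pics/ and viewed, and the job is handed in when it is done.

Besides the shell and the picture viewer there is one more tool, called after ">>>" as name(argument=value, ...) on one line, values as JSON. play_rows: Moves the arm, as the interface text tells. Its arguments: {"type":"object","properties":{"motion":{"type":"array","items":{"type":"array"}}},"required":["motion"]}

```bash
mkdir -p pics
cat > h.py <<'E'
import cv2,numpy as np
from plant import state,cams,workorder,nets
def save(c,n):
    p,d=cams.grab_frame(c); cv2.imwrite(f'pics/{n}.png',p[:,:,::-1]); return p,d
E
python3 - <<'E'
from h import *
for c in ('scene','side'):
    save(c,c+'0')
    for t in ['bracelet_top','blue_cap','recorder_tip','recorder_base','tray','coin','sherd','nail','yellow_jar','white_jar','blue_jar','board','solvent','black_lid']:
        r=nets.landmark_of(c,t); print(c,t,[(np.round(q['at'],3).tolist(),round(q['score'],2)) for q in r[:3]])
s=state(); print(s['time'],s['tool_pos'],s['tool_rot'],s['gripper_width'])
E
```

```text
scene bracelet_top [([0.562, 0.275, 0.012], 0.67)]
scene blue_cap [([0.572, 0.048, 0.089], 0.66)]
scene recorder_tip [([0.561, -0.323, 0.091], 0.71), ([0.678, -0.39, 0.093], 0.49), ([0.418, -0.359, 0.092], 0.45)]
scene recorder_base [([0.451, -0.35, -0.002], 0.92), ([0.707, -0.375, 0.001], 0.71), ([0.603, -0.313, 0.002], 0.59)]
scene tray [([0.508, 0.236, 0.002], 0.85), ([0.418, -0.36, 0.096], 0.56)]
scene coin [([0.718, -0.223, -0.002], 0.54), ([0.468, 0.293, 0.005], 0.42)]
scene sherd [([0.45, 0.197, 0.001], 0.66), ([0.416, -0.359, 0.096], 0.45)]
scene nail [([0.552, 0.179, 0.004], 0.47)]
scene yellow_jar [([0.54, -0.119, 0.008], 0.58), ([0.447, 0.195, 0.004], 0.32)]
scene white_jar [([0.545, -0.035, 0.015], 0.86)]
scene blue_jar []
scene board [([0.556, -0.039, 0.002], 0.79), ([0.367, -0.184, -0.0], 0.41), ([0.45, 0.196, 0.003], 0.37)]
scene solvent [([0.768, 0.061, 0.002], 0.84), ([0.556, -0.037, 0.005], 0.51)]
scene black_lid [([0.367, -0.186, -0.002], 0.58)]
side bracelet_top [([0.563, 0.276, 0.013], 0.94)]
side blue_cap [([0.575, 0.045, 0.089], 0.64)]
side recorder_tip [([0.559, -0.326, 0.095], 0.55), ([0.417, -0.366, 0.099], 0.5), ([0.681, -0.393, 0.095], 0.46)]
side recorder_base [([0.446, -0.349, 0.004], 0.78), ([0.769, 0.063, -0.001], 0.64), ([0.711, -0.371, 0.0], 0.6)]
side tray [([0.511, 0.239, -0.004], 0.6)]
side coin [([0.474, 0.298, -0.001], 0.55), ([0.372, -0.194, -0.001], 0.42)]
side sherd []
side nail [([0.545, 0.178, 0.004], 0.43)]
side yellow_jar [([0.542, -0.116, 0.011], 0.73)]
side white_jar [([0.545, -0.038, 0.01], 0.87)]
side blue_jar [([0.58, 0.048, 0.014], 0.68)]
side board [([0.554, -0.032, 0.003], 0.87)]
side solvent [([0.77, 0.059, -0.001], 0.62)]
side black_lid [([0.555, -0.031, 0.004], 0.58), ([0.371, -0.191, -0.002], 0.52)]
1.5 [0.20418973 0.59071182 0.23133835] [ 0.57593408 -0.41025749  0.57589287  0.41028785] 0.9971950416688994
```

View pics/scene0.png

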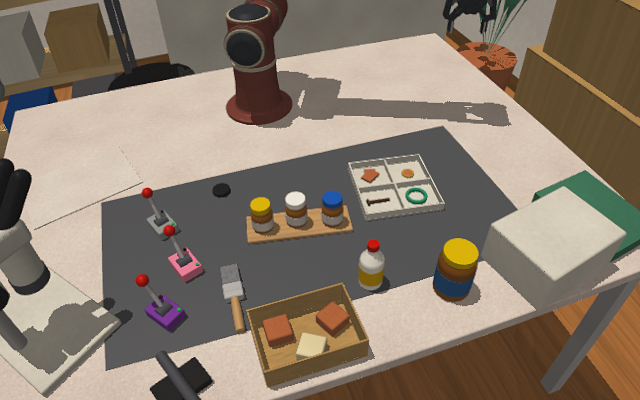

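View pics/side0.png

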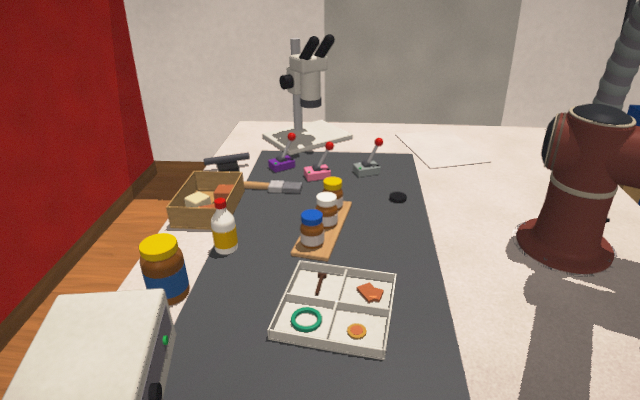

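```bash
cat >> h.py <<'E'
def proj(c,P):
    i=cams.camera_info(c); K=np.array(i['K'],float)
    D=np.array([float(i['k1']),0,0,0,0])
    return cv2.projectPoints(np.array(P,float).reshape(-1,1,3),np.array(i['rvec'],float),np.array(i['tvec'],float),K,D)[0].reshape(-1,2)
def world(c,u,v,z):
    i=cams.camera_info(c); K=np.array(i['K'],float)
    D=np.array([float(i['k1']),0,0,0,0])
    n=cv2.undistortPoints(np.array([[[u,v]]],float),K,D).reshape(2)
    R=cv2.Rodrigues(np.array(i['rvec'],float))[0];t=np.array(i['tvec'],float).reshape(3)
    C=-R.T@t; r=R.T@np.array([n[0],n[1],1]); return C+r*(z-C[2])/r[2]
E
python3 - <<'E'
from h import *
for c in('scene','side'):
    print(c,proj(c,[[.5625,.2755,.013],[.5735,.0465,.087],[.56,-.324,.092],[.417,-.362,.092],[.68,-.391,.092]]).round(0).tolist())
E
```

```text
scene [[417.0, 194.0], [333.0, 196.0], [170.0, 230.0], [148.0, 192.0], [144.0, 280.0]]
side [[304.0, 319.0], [311.0, 216.0], [328.0, 147.0], [378.0, 144.0], [290.0, 138.0]]
```

The scene view shows the bracelet at (417,196), the blue cap at (332,197), and the grey recorder at (162,222) with its red knob at (147,192). The pink and purple look-alikes sit below it. The side view agrees. Next I'll refine these positions by colour segmentation.

Run:
```python
from h import *
im={c:cv2.imread(f'pics/{c}0.png') for c in('scene','side')}
def seg(c,box,f,z):
    x0,y0,x1,y1=box; a=im[c][y0:y1,x0:x1]; h=cv2.cvtColor(a,cv2.COLOR_BGR2HSV).astype(int)
    m=f(h[...,0],h[...,1],h[...,2]); v,u=np.nonzero(m)
    cx,cy=(u.min()+u.max())/2+x0,(v.min()+v.max())/2+y0
    print(c,len(u),cx,cy,(u.mean()+x0).round(1),(v.mean()+y0).round(1),world(c,cx,cy,z).round(4))
g=lambda h,s,v:(h>65)&(h<95)&(s>100)
b=lambda h,s,v:(h>98)&(h<125)&(s>110)
r=lambda h,s,v:((h<6)|(h>174))&(s>150)&(v>80)
seg('scene',(395,180,435,210),g,.0085+.0); seg('side',(285,300,330,338),g,.0085)
seg('scene',(318,185,350,215),b,.08); seg('side',(295,205,328,230),b,.08)
seg('scene',(138,183,158,200),r,.092); seg('side',(370,133,388,150),r,.092)
cr=im['scene'][170:250,120:200]; cs=im['side'][125:185,340:400]
o=np.zeros((560,800,3),np.uint8); o[:480,:400]=cv2.resize(cr,(400,480))[:, :]; 
o[:400,400:]=cv2.resize(cs,(400,400)); cv2.imwrite('pics/rec.png',o)
```

```text
scene 149 416.0 195.5 416.0 195.5 [0.5639 0.2726 0.0085]
side 339 305.5 319.0 305.8 319.4 [0.5612 0.2715 0.0085]
scene 294 331.5 199.5 331.8 199.1 [0.5766 0.0408 0.08  ]
side 301 311.5 217.0 311.2 216.9 [0.5723 0.0393 0.08  ]
scene 83 146.5 192.5 146.7 192.5 [ 0.4175 -0.3654  0.092 ]
side 44 378.5 141.5 378.4 141.2 [ 0.4156 -0.3785  0.092 ]
```

View pics/rec.png

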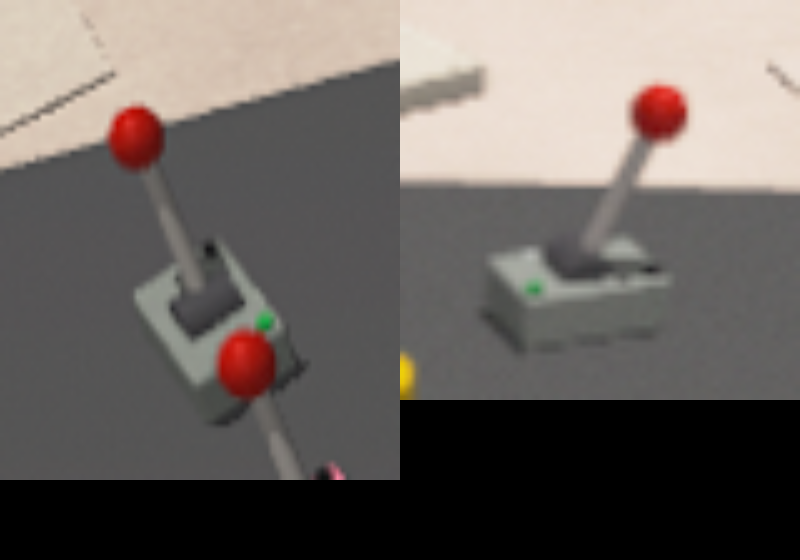

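Run:
```python
from h import *
p=[(135,295),(218,238),(285,328),(208,402)]
P=[world('scene',120+u/5,170+v/6,.025)[:2] for u,v in p]
print(np.round(P,4),np.mean(P,0))
# side: crop scale 6.667
q=[(488,258),(625,238),(670,278),(525,308)]
Q=[world('side',340+(u-400)/6.667,125+v/6.667,.025)[:2] for u,v in q]
print(np.round(Q,4),np.mean(Q,0))
for A in (P,Q):
    for i in range(4):
        d=A[(i+1)%4]-A[i]; print(np.hypot(*d).round(3),np.degrees(np.arctan2(d[1],d[0])).round(1))
```

```text
[[ 0.435  -0.3832]
 [ 0.4154 -0.3408]
 [ 0.4789 -0.3149]
 [ 0.507  -0.3545]] [ 0.45907222 -0.34837814]
[[ 0.4882 -0.3632]
 [ 0.4262 -0.3891]
 [ 0.4073 -0.3469]
 [ 0.4713 -0.3119]] [ 0.44825099 -0.3527832 ]
0.047 114.8
0.069 22.2
0.049 -54.6
0.077 -158.2
0.067 -157.3
0.046 114.1
0.073 28.7
0.054 -71.7
```

Run:
```python
from h import *
from scipy.spatial.transform import Rotation as R_
def cloud(c):
    p,d=cams.grab_frame(c); i=cams.camera_info(c);K=np.array(i['K'],float);D=np.array([float(i['k1']),0,0,0,0])
    v,u=np.mgrid[:400,:640]; n=cv2.undistortPoints(np.stack([u,v],-1).reshape(-1,1,2).astype(float),K,D).reshape(-1,2)
    R=cv2.Rodrigues(np.array(i['rvec'],float))[0];t=np.array(i['tvec'],float).reshape(3)
    X=np.c_[n,np.ones(len(n))]*d.reshape(-1,1); W=(X-t)@R
    h=cv2.cvtColor(p,cv2.COLOR_RGB2HSV).reshape(-1,3).astype(int); return W,h,d.reshape(-1)>0
for c in('scene','side'):
    W,h,ok=cloud(c)
    near=lambda x,y,r:ok&(np.hypot(W[:,0]-x,W[:,1]-y)<r)
    m=near(.573,.046,.05)&(h[:,0]>98)&(h[:,0]<125)&(h[:,1]>110)
    zt=np.percentile(W[m,2],90); m2=m&(W[:,2]>zt-.006)
    q=W[m2]; print(c,'cap',m2.sum(),zt.round(4),q.mean(0).round(4),((q.min(0)+q.max(0))/2).round(4),np.ptp(q,0).round(3))
    m=near(.562,.274,.05)&(h[:,0]>65)&(h[:,0]<95)&(h[:,1]>100); q=W[m]
    print('brac',m.sum(),q.mean(0).round(4),((q.min(0)+q.max(0))/2).round(4),np.ptp(q,0).round(3))
    m=near(.417,-.363,.04)&((h[:,0]<6)|(h[:,0]>174))&(h[:,1]>150); q=W[m]
    print('knob',m.sum(),q.mean(0).round(4),np.ptp(q,0).round(3))
    m=near(.449,-.35,.07)&(W[:,2]>.020)&(W[:,2]<.03); q=W[m]
    r=cv2.minAreaRect((q[:,:2]*1000).astype(np.float32)); print('base',m.sum(),q.mean(0).round(4),r)
s=state(); q=s['tool_rot']; print(R_.from_quat([q[1],q[2],q[3],q[0]]).as_matrix().round(3))
```

```text
scene cap 231 0.0865 [0.5777 0.0421 0.0847] [0.5762 0.0425 0.0847] [0.049 0.044 0.008]
brac 148 [0.5649 0.2719 0.0098] [0.5642 0.2722 0.0074] [0.057 0.054 0.014]
knob 84 [ 0.4259 -0.3638  0.0987] [0.019 0.022 0.02 ]
base 280 [ 0.4555 -0.3527  0.0249] ((453.43585205078125, -350.8845520019531), (72.71495819091797, 49.88298034667969), 23.515247344970703)
side cap 216 0.0914 [0.5715 0.0472 0.0901] [0.5716 0.0446 0.0891] [0.045 0.046 0.007]
brac 340 [0.56   0.2772 0.0136] [0.5603 0.2739 0.0118] [0.053 0.056 0.011]
knob 45 [ 0.4171 -0.3554  0.1018] [0.021 0.018 0.02 ]
base 163 [ 0.4496 -0.3401  0.0262] ((449.6573486328125, -346.524169921875), (66.81395721435547, 51.926246643066406), 23.09956932067871)
[[-0.    -0.945  0.327]
 [-0.     0.327  0.945]
 [-1.    -0.    -0.   ]]
```

>>> play_rows(motion=[[1,[0.18,-0.16,0.02],0],[1,[0.18,-0.16,0.02],0],[1,[0.18,-0.16,0.02],0],[1,[0.18,-0.16,0.02],0],[1,[0.18,-0.16,0.02],0]])

```text
time: 2.1
tool_pos: [0.3858, 0.429, 0.2518]
tool_rot: [0.576, -0.41, 0.576, 0.41]
contact_force: [0.0, -0.7, 0.6]
gripper_width: 0.144
```

>>> play_rows(motion=[[1,[0.178,-0.157,0],0],[1,[0.178,-0.157,0],0],[1,[0.178,-0.157,0],0],[1,[0.178,-0.157,0],0],[1,[0.178,-0.157,0],0]])

```text
time: 2.6
tool_pos: [0.5641, 0.2714, 0.2514]
tool_rot: [0.576, -0.41, 0.576, 0.41]
contact_force: [0.4, 1.0, -0.1]
gripper_width: -0.001
```

>>> play_rows(motion=[[1,[0,0,0],0],[1,[0,0,0],0]])

```text
time: 2.8
tool_pos: [0.5625, 0.2732, 0.2511]
tool_rot: [0.576, -0.41, 0.576, 0.41]
contact_force: [-0.5, 1.4, 1.0]
gripper_width: 0.0
```

>>> play_rows(motion=[[1,[0,0,-0.05],0],[1,[0,0,-0.09],0],[1,[0,0,-0.13],0],[1,[0,0,-0.15],0],[1,[0,0,-0.15],0]])

```text
time: 3.3
tool_pos: [0.5581, 0.274, 0.0967]
tool_rot: [0.573, -0.41, 0.578, 0.412]
contact_force: [-0.8, 0.2, 0.0]
gripper_width: 0.003
```

Run:
```python
from h import *
print(state()['tool_pos'])
save('wrist','w1')
i=cams.camera_info('wrist'); print(proj('wrist',[[.5625,.2735,.013],[.5625,.2732,.033]]))
print(nets.landmark_of('wrist','bracelet_top'))
save('side','s1')
```

```text
[0.5580532  0.2740067  0.09669479]
[[321.7426662  199.96083462]
 [321.38916304 209.75070509]]
[]
```

View pics/w1.png

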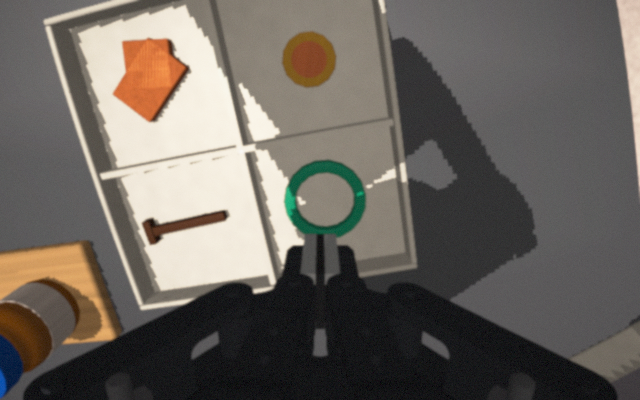

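View pics/s1.png

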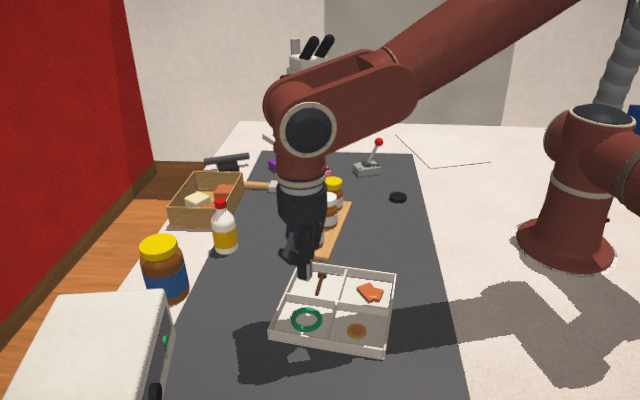

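The wrist view centres the bracelet at about (326,198), against a predicted (322,200), so it is within 3 mm.

Run:
```python
from h import *
s=state();print(s['time'],s['tool_pos'],s['joint_vel'].round(3) if hasattr(s['joint_vel'],'round') else s['joint_vel'])
print(world('wrist',326,198,.013),world('wrist',322,200,.013))
```

```text
3.45 [0.56270721 0.27489025 0.1033149 ] [-0.007 -0.012 -0.022 -0.001 -0.003  0.001]
[0.56648962 0.27698979 0.013     ] [0.56696359 0.27390777 0.013     ]
```

>>> play_rows(motion=[[1,[0,0,-0.03],0],[1,[0,0,-0.05],0],[1,[0,0,-0.06],0],[1,[0,0,-0.068],0],[1,[0,0,-0.068],0]])

```text
time: 3.95
tool_pos: [0.5624, 0.2739, 0.0336]
tool_rot: [0.576, -0.41, 0.576, 0.41]
contact_force: [0.3, -0.2, 1.1]
gripper_width: 0.001
```

>>> play_rows(motion=[[1,[0.001,0.001,-0.001],0],[1,[0.001,0.001,-0.001],0],[1,[0.001,0.001,-0.001],0],[1,[0.001,0.001,-0.001],0],[1,[0.001,0.001,-0.001],0]])

```text
time: 4.45
tool_pos: [0.5633, 0.2747, 0.0326]
tool_rot: [0.576, -0.41, 0.576, 0.41]
contact_force: [-0.6, 0.9, 0.2]
gripper_width: 0.0
```

>>> play_rows(motion=[[1,[0,0,0],0],[1,[0,0,0],0],[1,[0,0,0],0],[1,[0,0,0],0],[1,[0,0,0],0]])

```text
time: 4.95
tool_pos: [0.5632, 0.2747, 0.0323]
tool_rot: [0.576, -0.41, 0.576, 0.41]
contact_force: [-0.7, -0.0, 0.1]
gripper_width: 0.001
```

>>> play_rows(motion=[[1,[0,0,0],0],[1,[0,0,0],0],[1,[0,0,0],0],[1,[0,0,0],0],[1,[0,0,0],0]])

```text
time: 5.45
tool_pos: [0.5632, 0.2747, 0.0323]
tool_rot: [0.576, -0.41, 0.576, 0.41]
contact_force: [-0.1, -0.2, 0.1]
gripper_width: 0.002
```

>>> play_rows(motion=[[1,[0,0,0],0],[1,[0,0,0],0],[1,[0,0,0],0],[1,[0,0,0],0],[1,[0,0,0],0]])

```text
time: 5.95
tool_pos: [0.5632, 0.2747, 0.0323]
tool_rot: [0.576, -0.41, 0.576, 0.41]
contact_force: [1.0, -0.4, -0.9]
gripper_width: 0.003
```

>>> play_rows(motion=[[1,[0,0,0],0],[1,[0,0,0],0],[1,[0,0,0],0],[1,[0,0,0],0],[1,[0,0,0],0]])

```text
time: 6.45
tool_pos: [0.5632, 0.2747, 0.0323]
tool_rot: [0.576, -0.41, 0.576, 0.41]
contact_force: [0.0, 0.6, -0.5]
gripper_width: -0.001
```

>>> play_rows(motion=[[1,[0,0,0],0],[1,[0,0,0],0],[1,[0,0,0],0],[1,[0,0,0],0],[1,[0,0,0],0]])

```text
time: 6.95
tool_pos: [0.5632, 0.2747, 0.0323]
tool_rot: [0.576, -0.41, 0.576, 0.41]
contact_force: [-0.0, 0.8, -0.1]
gripper_width: -0.002
```

Run:
```python
from h import *
save('side','s2'); save('scene','c2'); print(state()['tool_pos'])
```

```text
[0.5631511  0.27468415 0.03228962]
```

View pics/s2.png

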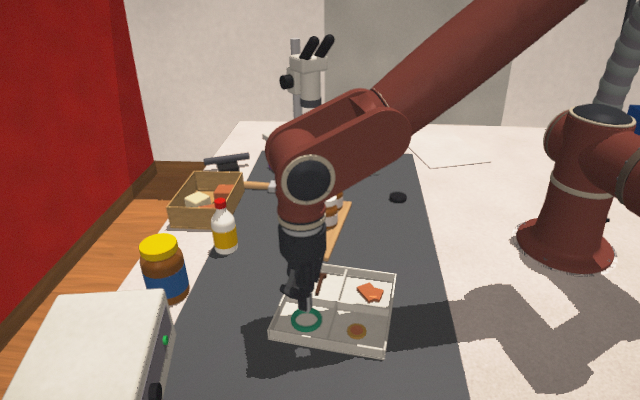

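View pics/c2.png

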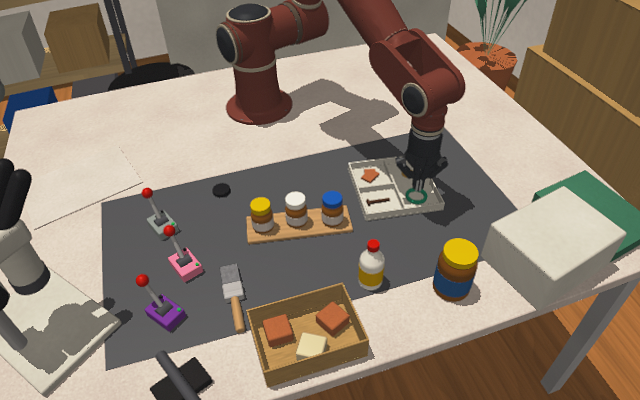

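Both views show the fingertips just above the bracelet ring, at (306,318) in the side view. Next I'll raise the arm and move to the blue cap.

>>> play_rows(motion=[[1,[0,0,0.05],0],[1,[0,0,0.1],0],[1,[0,0,0.15],0],[1,[0,0,0.2],0],[1,[0,0,0.22],0]])

```text
time: 7.55
tool_pos: [0.5653, 0.2755, 0.2598]
tool_rot: [0.579, -0.411, 0.572, 0.409]
contact_force: [0.7, 0.6, 0.7]
gripper_width: -0.001
```

>>> play_rows(motion=[[1,[0.003,-0.05,0],0],[1,[0.005,-0.1,0],0],[1,[0.008,-0.15,0],0],[1,[0.01,-0.2,0],0],[1,[0.011,-0.23,0],0]])

```text
time: 8.05
tool_pos: [0.574, 0.0416, 0.2524]
tool_rot: [0.576, -0.41, 0.576, 0.409]
contact_force: [0.3, 0.9, -0.0]
gripper_width: -0.002
```

>>> play_rows(motion=[[1,[0,0,0],0],[1,[0,0,0],0],[1,[0,0,-0.03],0],[1,[0,0,-0.06],0],[1,[0,0,-0.08],0]])

```text
time: 8.55
tool_pos: [0.5731, 0.0464, 0.17]
tool_rot: [0.575, -0.41, 0.576, 0.412]
contact_force: [-1.1, 0.8, 0.0]
gripper_width: 0.002
```

>>> play_rows(motion=[[1,[0,0,0],0],[1,[0,0,0],0]])

```text
time: 8.75
tool_pos: [0.5742, 0.0458, 0.1725]
tool_rot: [0.576, -0.411, 0.576, 0.411]
contact_force: [0.3, -0.4, -0.1]
gripper_width: 0.001
```

Run:
```python
from h import *
print(state()['tool_pos'])
save('wrist','w3')
print(proj('wrist',[[.5745,.0445,.087]])); print(nets.landmark_of('wrist','blue_cap'))
save('side','s3')
```

```text
[0.57416916 0.04583041 0.17252382]
[[319.87175437 195.57369201]]
[{'at': [0.574, 0.048, 0.0889], 'score': 0.55}]
```

View pics/w3.png

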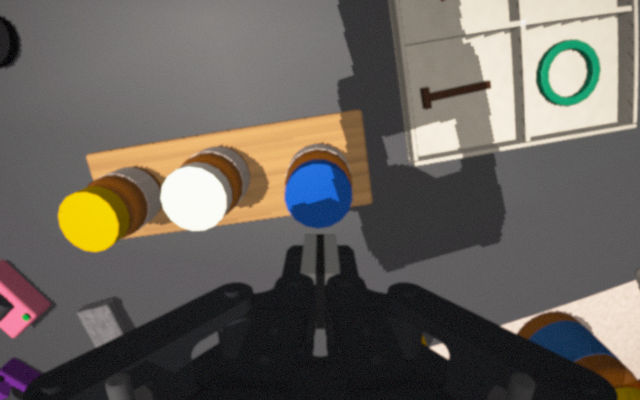

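View pics/s3.png

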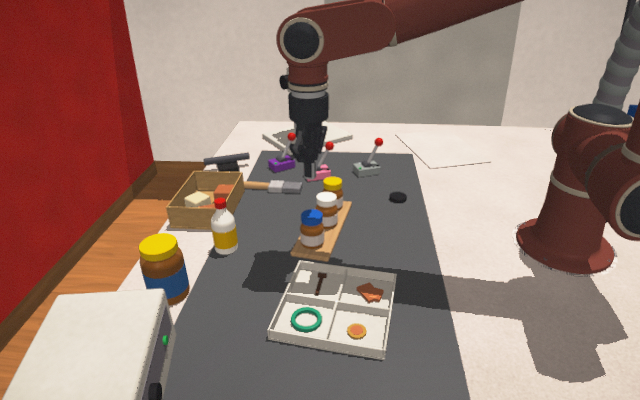

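The wrist view puts the cap centre at about (319,195), matching the prediction of (320,196). I'll descend to 2 cm above it.

>>> play_rows(motion=[[1,[0,0,-0.03],0],[1,[0,0,-0.045],0],[1,[0,0,-0.055],0],[1,[0,0,-0.063],0],[1,[0,0,-0.065],0]])

```text
time: 9.4
tool_pos: [0.5738, 0.0447, 0.1066]
tool_rot: [0.576, -0.41, 0.576, 0.411]
contact_force: [0.0, -0.4, -0.0]
gripper_width: -0.004
```

>>> play_rows(motion=[[1,[0,0,0],0],[1,[0,0,0],0],[1,[0,0,0],0],[1,[0,0,0],0],[1,[0,0,0],0]])

```text
time: 9.9
tool_pos: [0.5744, 0.0447, 0.1077]
tool_rot: [0.576, -0.41, 0.576, 0.41]
contact_force: [-0.6, 0.3, 0.2]
gripper_width: 0.003
```

Run:
```python
from h import *
save('side','s4'); save('scene','c4'); print(state()['tool_pos'])
o=np.hstack([cv2.resize(cv2.imread('pics/s4.png')[150:270,250:370],(400,400)),cv2.resize(cv2.imread('pics/c4.png')[140:260,270:390],(400,400))]);cv2.imwrite('pics/cap4.png',o)
```

```text
[0.57423536 0.04466627 0.10745865]
```

View pics/cap4.png

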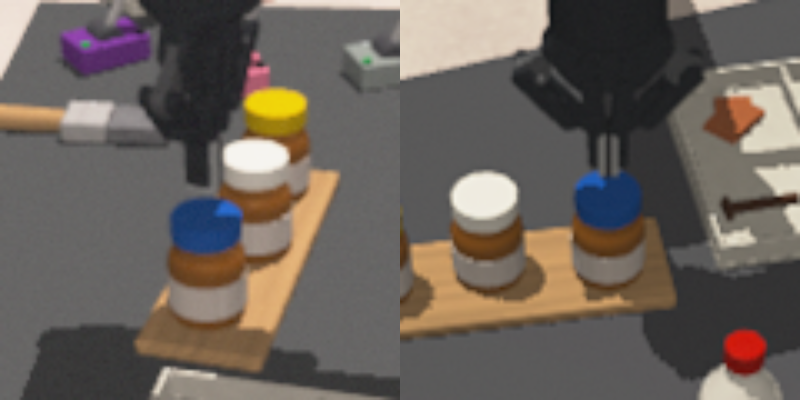

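The tips are about 2 cm above the centre of the blue cap. Holding here.

>>> play_rows(motion=[[1,[0,0,0],0],[1,[0,0,0],0],[1,[0,0,0],0],[1,[0,0,0],0],[1,[0,0,0],0]])

```text
time: 10.5
tool_pos: [0.5742, 0.0447, 0.1073]
tool_rot: [0.576, -0.41, 0.576, 0.41]
contact_force: [0.3, -0.2, 1.2]
gripper_width: 0.005
```

>>> play_rows(motion=[[1,[0,0,0],0],[1,[0,0,0],0],[1,[0,0,0],0],[1,[0,0,0],0],[1,[0,0,0],0]])

```text
time: 11.0
tool_pos: [0.5742, 0.0447, 0.1073]
tool_rot: [0.576, -0.41, 0.576, 0.41]
contact_force: [-0.8, -0.3, 0.3]
gripper_width: 0.006
```

>>> play_rows(motion=[[1,[0,0,0],0],[1,[0,0,0],0],[1,[0,0,0],0],[1,[0,0,0],0],[1,[0,0,0],0]])

```text
time: 11.5
tool_pos: [0.5742, 0.0447, 0.1073]
tool_rot: [0.576, -0.41, 0.576, 0.41]
contact_force: [-0.2, 0.1, -0.1]
gripper_width: 0.001
```

>>> play_rows(motion=[[1,[0,0,0],0],[1,[0,0,0],0],[1,[0,0,0],0],[1,[0,0,0],0],[1,[0,0,0],0]])

```text
time: 12.0
tool_pos: [0.5742, 0.0447, 0.1073]
tool_rot: [0.576, -0.41, 0.576, 0.41]
contact_force: [0.2, 0.7, 1.1]
gripper_width: -0.005
```

>>> play_rows(motion=[[1,[0,0,0],0],[1,[0,0,0],0],[1,[0,0,0],0],[1,[0,0,0],0],[1,[0,0,0],0]])

```text
time: 12.5
tool_pos: [0.5742, 0.0447, 0.1073]
tool_rot: [0.576, -0.41, 0.576, 0.41]
contact_force: [0.0, -0.1, 0.1]
gripper_width: 0.001
```

>>> play_rows(motion=[[1,[0,0,0.05],0],[1,[0,0,0.1],0],[1,[0,0,0.15],0],[1,[0,0,0.16],0],[1,[0,0,0.16],0]])

```text
time: 13.0
tool_pos: [0.5757, 0.0446, 0.2709]
tool_rot: [0.578, -0.412, 0.574, 0.409]
contact_force: [0.4, 0.3, -0.3]
gripper_width: 0.004
```

>>> play_rows(motion=[[1,[-0.1,-0.22,0],0.74],[1,[-0.1,-0.22,0],0.74],[1,[-0.1,-0.22,0],0.74],[1,[-0.1,-0.22,0],0.74],[1,[-0.1,-0.22,0],0.74]])

```text
time: 13.5
tool_pos: [0.4786, -0.1627, 0.264]
tool_rot: [0.404, -0.578, 0.405, 0.582]
contact_force: [0.5, -0.2, 2.0]
gripper_width: 0.0
```

>>> play_rows(motion=[[1,[-0.105,-0.209,0],0],[1,[-0.105,-0.209,0],0],[1,[-0.105,-0.209,0],0],[1,[-0.105,-0.209,0],0],[1,[-0.105,-0.209,0],0]])

```text
time: 14.0
tool_pos: [0.3731, -0.3723, 0.2639]
tool_rot: [0.407, -0.577, 0.407, 0.58]
contact_force: [0.8, 1.4, -0.3]
gripper_width: 0.001
```

Run:
```python
from h import *
from scipy.spatial.transform import Rotation as R_
save('wrist','w5'); s=state(); q=s['tool_rot']; print(s['tool_pos']);print(R_.from_quat([q[1],q[2],q[3],q[0]]).as_matrix().round(3))
print(nets.landmark_of('wrist','recorder_tip'),nets.landmark_of('wrist','recorder_base'))
```

```text
[ 0.37144145 -0.37544275  0.26381572]
[[-0.005 -0.942 -0.335]
 [ 0.001 -0.335  0.942]
 [-1.     0.005  0.003]]
[{'at': [0.4161, -0.3659, 0.0935], 'score': 0.93}] [{'at': [0.4515, -0.3471, 0.0009], 'score': 0.82}, {'at': [0.5943, -0.3099, 0.0024], 'score': 0.6}]
```

View pics/w5.png

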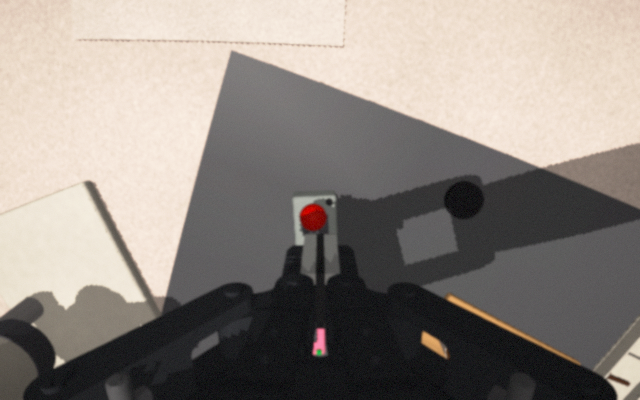

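>>> play_rows(motion=[[1,[-0.001,-0.003,0],0.06],[1,[-0.001,-0.003,-0.05],0.06],[1,[-0.001,-0.003,-0.1],0.06],[1,[-0.001,-0.003,-0.15],0.06],[1,[-0.001,-0.003,-0.18],0.06]])

```text
time: 14.65
tool_pos: [0.3731, -0.3693, 0.0811]
tool_rot: [0.389, -0.588, 0.387, 0.594]
contact_force: [0.7, -0.7, -1.0]
gripper_width: 0.0
```

>>> play_rows(motion=[[1,[0,0,0],0],[1,[0,0,0],0],[1,[0,0,0],0]])

```text
time: 14.95
tool_pos: [0.3761, -0.3747, 0.0898]
tool_rot: [-0.388, 0.592, -0.389, -0.589]
contact_force: [0.4, 0.0, 0.2]
gripper_width: -0.001
```

Run:
```python
from h import *
save('scene','c6');save('side','s6'); print(state()['tool_pos'])
o=np.hstack([cv2.resize(cv2.imread('pics/s6.png')[90:190,310:410],(400,400)),cv2.resize(cv2.imread('pics/c6.png')[150:250,110:210],(400,400))]);cv2.imwrite('pics/r6.png',o)
```

```text
[ 0.37600441 -0.37518487  0.09011537]
```

View pics/r6.png

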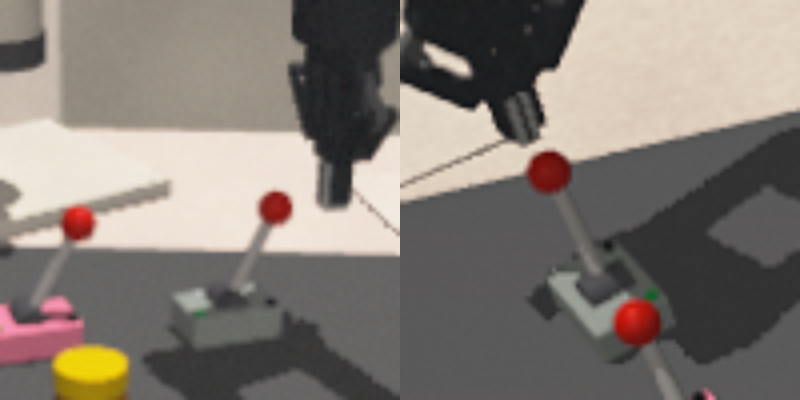

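>>> play_rows(motion=[[1,[-0.004,-0.008,-0.008],0],[1,[-0.004,-0.008,-0.008],0],[1,[-0.004,-0.008,-0.008],0]])

```text
time: 15.35
tool_pos: [0.3704, -0.3821, 0.0792]
tool_rot: [0.389, -0.59, 0.389, 0.591]
contact_force: [-0.3, 0.1, 1.1]
gripper_width: 0.001
```

>>> play_rows(motion=[[1,[0.01,0.004,0],0],[1,[0.02,0.009,0],0],[1,[0.03,0.013,0],0],[1,[0.04,0.017,0],0],[1,[0.05,0.021,0],0]])

```text
time: 15.85
tool_pos: [0.4218, -0.3605, 0.0795]
tool_rot: [-0.388, 0.591, -0.389, -0.591]
contact_force: [-0.6, -1.2, 0.4]
gripper_width: -0.002
```

>>> play_rows(motion=[[1,[0.008,0.003,0],0],[1,[0.016,0.007,0],0],[1,[0.024,0.01,0],0],[1,[0.03,0.013,0],0],[1,[0.035,0.015,0],0]])

```text
time: 16.35
tool_pos: [0.4559, -0.3453, 0.0788]
tool_rot: [0.389, -0.59, 0.389, 0.591]
contact_force: [-1.3, -1.2, -0.4]
gripper_width: -0.002
```

>>> play_rows(motion=[[1,[0,0,0],0],[1,[0,0,0],0]])

```text
time: 16.55
tool_pos: [0.4558, -0.3458, 0.0793]
tool_rot: [-0.389, 0.591, -0.389, -0.591]
contact_force: [0.1, 0.2, -0.7]
gripper_width: -0.002
```

Run:
```python
from h import *
save('scene','c7');save('side','s7'); print(state()['tool_pos'])
o=np.hstack([cv2.resize(cv2.imread('pics/s7.png')[90:190,310:410],(400,400)),cv2.resize(cv2.imread('pics/c7.png')[150:250,110:210],(400,400))]);cv2.imwrite('pics/r7.png',o)
```

```text
[ 0.45561014 -0.34598542  0.07940514]
```

View pics/r7.png

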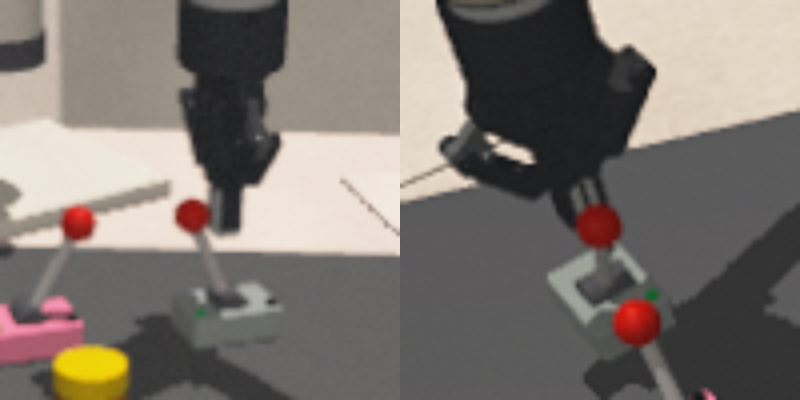

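The lever is past upright and leaning the other way. I'll push in small steps until the stop shows in the force reading.

>>> play_rows(motion=[[1,[0.002,0.001,0],0],[1,[0.004,0.002,0],0],[1,[0.006,0.002,0],0],[1,[0.006,0.002,0],0]])

```text
time: 17.05
tool_pos: [0.4617, -0.3437, 0.0792]
tool_rot: [0.389, -0.591, 0.389, 0.591]
contact_force: [-1.0, 0.2, -0.2]
gripper_width: -0.0
```

>>> play_rows(motion=[[1,[0.002,0.001,0],0],[1,[0.004,0.002,0],0],[1,[0.004,0.002,0],0]])

```text
time: 17.35
tool_pos: [0.4647, -0.3423, 0.0792]
tool_rot: [0.388, -0.59, 0.39, 0.591]
contact_force: [-5.3, -2.0, -0.2]
gripper_width: 0.001
```

Force is rising, so this is the stop. One more small step to confirm.

>>> play_rows(motion=[[1,[0.002,0.001,0],0],[1,[0.003,0.001,0],0],[1,[0.003,0.001,0],0]])

```text
time: 17.65
tool_pos: [0.4651, -0.3423, 0.0791]
tool_rot: [0.386, -0.588, 0.391, 0.593]
contact_force: [-13.9, -4.5, 4.4]
gripper_width: 0.001
```

Run:
```python
from h import *
s=state();print(s['tool_pos'],s['contact_force'])
```

```text
[ 0.4650586  -0.34227417  0.07906319] [-13.94027084  -4.49382329   4.40355616]
```

The lever is firmly at the stop: 14 N and no further motion. Now I'll back off along -u, then go up.

>>> play_rows(motion=[[1,[-0.01,-0.004,0],0],[1,[-0.03,-0.013,0],0],[1,[-0.05,-0.021,0],0],[1,[-0.07,-0.03,0],0],[1,[-0.08,-0.034,0],0]])

```text
time: 18.15
tool_pos: [0.3879, -0.3754, 0.0796]
tool_rot: [-0.389, 0.591, -0.389, -0.59]
contact_force: [0.0, 0.4, 0.1]
gripper_width: -0.002
```

>>> play_rows(motion=[[1,[0,0,0.04],0],[1,[0,0,0.08],0],[1,[0,0,0.12],0],[1,[0,0,0.16],0],[1,[0,0,0.18],0]])

```text
time: 18.65
tool_pos: [0.3902, -0.3759, 0.2645]
tool_rot: [-0.388, 0.593, -0.389, -0.588]
contact_force: [0.2, -1.5, -0.4]
gripper_width: 0.004
```

>>> play_rows(motion=[[1,[0,0,0],0],[1,[0,0,0],0],[1,[0,0,0],0]])

```text
time: 18.95
tool_pos: [0.3883, -0.3741, 0.2571]
tool_rot: [0.389, -0.59, 0.388, 0.592]
contact_force: [0.9, 0.2, -0.9]
gripper_width: -0.0
```

Run:
```python
from h import *
p,_=save('scene','c8'); print(nets.landmark_of('scene','recorder_tip'))
save('side','s8'); print(nets.landmark_of('side','recorder_tip')); print(state()['tool_pos'],state()['contact_force'])
u=np.array([.918,.397]);b=np.array([.450,-.349])
print([(c,proj(c,[[*(b+.0383*u),.092]])) for c in('scene','side')])
o=np.hstack([cv2.resize(cv2.imread('pics/s8.png')[90:190,310:410],(400,400)),cv2.resize(cv2.imread('pics/c8.png')[150:250,110:210],(400,400))]);cv2.imwrite('pics/r8.png',o)
```

```text
[{'at': [0.6785, -0.3921, 0.095], 'score': 0.64}, {'at': [0.5626, -0.3271, 0.0931], 'score': 0.61}, {'at': [0.5756, 0.0451, 0.011], 'score': 0.39}, {'at': [0.4474, 0.1969, 0.0032], 'score': 0.21}]
[{'at': [0.4851, -0.3353, 0.093], 'score': 0.66}, {'at': [0.5563, -0.3266, 0.0916], 'score': 0.62}, {'at': [0.6804, -0.3941, 0.0962], 'score': 0.57}]
[ 0.38833475 -0.37437528  0.2576865 ] [ 0.00941569  1.01530182 -0.01571258]
[('scene', array([[162.50082959, 208.18448507]])), ('side', array([[354.67862699, 146.70442874]]))]
```

View pics/r8.png

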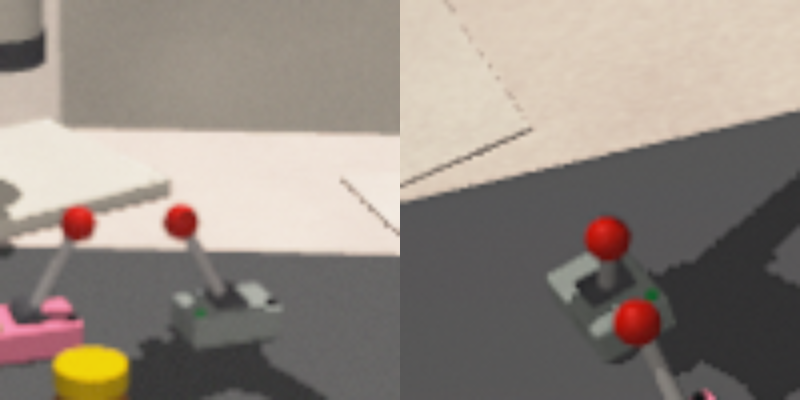

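View pics/c8.png

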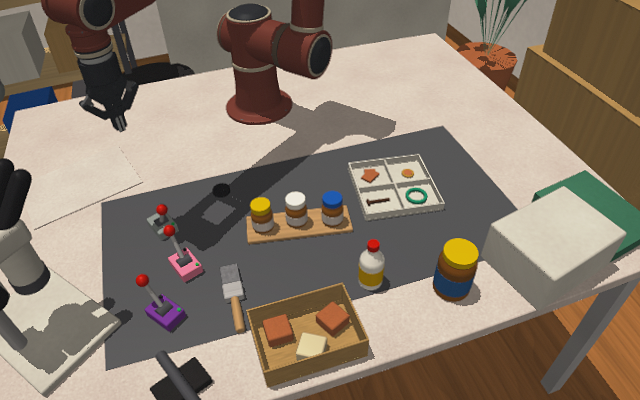

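The knob is now at (162,210) in the scene view, against a predicted (162,208) at the stop. Everything else is unmoved, so I'm handing the job in.

Run:
```python
from h import *
print(workorder.job_done())
```

```text
the job is handed in; nothing more can be done
None
```

The job is done in the order asked and handed in at about 19 s of the 64 s allowed:

1. **Green bracelet:** I held the shut fingertips about 19–20 mm above the middle of the bracelet for about 3 s.
2. **Blue cap:** I held them about 20 mm above the centre of the blue cap for about 3 s.
3. **Recorder lever:** I pushed the grey recorder's red-knobbed lever over to its stop. It stopped moving there at about 14 N. I then backed off and raised the arm clear.

**Last checks:**
- **Lever:** the side-view network puts the knob at (0.485, -0.335, 0.093), which matches the position expected at the stop. The knob's pixels in both views agree to within about 2 px.
- **Everything else:** in the final scene picture the finds, jars, board, look-alikes and other items stand where they were. The force on the tool is near zero and it touches nothing.

**Disagreements:**
- **Knob in the scene view:** the network reported only the two look-alike knobs there and missed the real one, so I checked that one by eye.
- **Position estimates:** the cameras differed by 3–5 mm on the bracelet and the cap. I pointed at middle values.

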